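# Tighten a lens lock ring with the pin spanner from the tool pegs

## Task

Take the red pin spanner off its peg, lifting its eye over the peg's upturned tip rather than forcing it, set its two pins in the holes of the lens cell's recessed lock ring, and turn the ring clockwise as far as it goes, so that the red mark on the ring meets the white mark on the barrel. Then hang the red spanner back on its own, empty peg. Leave the blue spanner hanging where it is, and do not push or tip the spray bottle, the solder spool or the flux bottle.

Things in the scene. Friction and masses are not known exactly. Their poses are not given: they have to be found in the camera images.
- red_spanner: Red-handled two-pin spanner, loose, 0.16 kg, 150 mm tall, hung upright on one of the stand's pegs (which one varies). Origin midway between its pin tips; z up the handle, y from pin to pin. Pins 6 mm thick at y +-21 mm, z 0 to 12, ends tapered over 4 mm; crosshead 56 (y) x 12 (x) mm to z 26; shank 20 x 10 mm to z 78; flat red handle 34 (y) x 12 (x) mm to z 150
- red_eye (a point): Where the red spanner rests on its peg: middle of the upper edge of its eye, at (0, 0, 114 mm) in its frame, same axes. The eye is a slot through the handle along x, 16 mm wide (y), 26 mm high (z 88 to 114), upper corners chamfered
- blue_spanner: Bystander on the other peg: like the red one, but with a blue handle and its pins at y = +-14 mm, which do not fit the ring. Same frame and sizes otherwise
- blue_eye (a point): Middle of the upper edge of the blue spanner's eye, same place as on the red one
- tool_stand: Fixed stand; place, side and yaw vary. Foot 150 (x) x 180 (y) x 10 mm; origin at the centre of its underside, z up, -x its front, facing roughly to the robot. Perforated grey panel at the back: front face x = 55 mm, top z = 172 mm. Two level pegs, 6 mm thick, from the panel forward at y = +-45 mm, centre line z = 165 mm. A hung spanner has its axes along the stand's, eye edge at z = 168 mm
- red_grip (a point): Middle of the red spanner's solid grip, at (0, 0, 132 mm) in its frame, same axes. The grip is z 114 to 150, 34 (y) x 12 (x) mm: pinch it across x from above, fingertips no lower than z 119 so that they stay over the peg
- peg_tip_a (a point): Top end of the upturned tip of the peg at the stand's y = +45 mm; stand's axes. The peg runs level to x = -50 mm, then turns steeply up to this point (-53, 45, 180 mm), 12 mm above the level part's upper side. A spanner kept upright passes the tip when raised 12 to 20 mm (best 16) from where it hangs, and is clear of it with its origin beyond x = -66 mm
- peg_tip_b (a point): The same for the peg at the stand's y = -45 mm: (-53, -45, 180 mm)
- lens_cell: Fixed lens cell; place, side and yaw vary. Square foot 116 x 116 x 10 mm, black barrel of 98 mm diameter, rim at z = 48 mm, bore 76 mm. Origin at the centre of the foot's underside, z up. A white mark on the rim lies 1.5 rad clockwise (from above) of its +x axis
- ring_face (a point): Centre of the upper face (z = 42 mm, 6 mm below the rim) of the aluminium lock ring, 75 mm across, 10 mm thick. Its axes turn with the ring: z up, two holes on its y axis at y +-21 mm, each 9 x 9 mm and 10 mm deep to a solid floor; red mark on its +x side, which meets the white rim mark when the ring is home
- lock_ring (a joint): Ring angle, rad; grows clockwise from above, from 0 (ring axes along the cell's) to a hard stop at 1.5 (home). Starts between 0.4 and 0.8, stays where left, takes about 0.12 N m. The pins have 1.5 mm play each way, so the hand runs up to about 0.1 rad ahead of the ring
- spray_bottle: Bystander, loose: spray bottle with orange trigger, 74 x 87 x 254 mm, upright between the stand and the lens cell. Origin at the centre of its underside
- solder_spool: Bystander, loose: blue solder spool, 62 mm diameter, 48 mm high, upright behind the lens cell. Origin at the centre of its underside
- flux_bottle: Bystander, loose: small white bottle with red cap and needle, 34 mm diameter, 95 mm tall, upright in front of the lens cell. Origin at the centre of its underside
Not all that is in view belongs to the job. There is more than one size of the red_spanner; the one meant has the size given above.

How it is judged:
By the outcome, as a careful person would: the job done as asked, in the order asked, and still so for the second after the job is handed in, with the robot touching nothing.
It also fails if it takes over 72 s, if anything falls off the work surface, if the arm or the gripper's body presses on something with over 40 N, if the wrist force passes 120 N, or if a joint passes its speed limit or range.

## Robot

A 6-joint arm with a two-finger parallel gripper is mounted at the origin on a cart in front of the work surface, level with it; the furniture and walls round the work are solid. World frame = base frame: x ahead of the robot, y to its left, z up, the work surface at z = 0. Lengths are in m, angles in degrees, forces in N, time in s.
With the tool pointing down it reaches from about 0.3 to 0.75 m from the base axis. Payload 8.5 kg.
Tool frame: the origin (TCP) lies midway between the tips of the shut fingers; the grasp point (between the pads) lies 19 mm behind it (env.tcp_to_grasp is the z of the grasp point in the tool frame, in m); z points along the fingers, y is the line along which they close (so a half turn about z gives the same grasp; the last joint's range is limited). The gripper opens to 85 mm and grips with 20 to 120 N. Pads are 22 mm wide; open, the fingers measure 114 mm over their backs; the gripper's body (76 mm by 85 mm) begins 54 mm behind the grasp point. The pads swing forward as they close: fully open they stand 13 mm farther back than shut.
Start: joints at [-82.294, 21.807, 74.336, -0, 83.858, -12.336], TCP at [0.188, -0.517, 0.231] pointing down, gripper open.
Joint ranges: [-178.18, 178.18], [-50.72, 133.34], [12.68, 142.11], [-81.47, 261.47], [9.98, 163.14], [-165.26, 165.26]. Speed limits (degrees/s): [136.94, 136.94, 180, 180, 180, 180].

## Interface

Orientations are given as a 3x3 rotation matrix whose columns are the frame's x, y, z axes.
In Python, from rig import env, imaging, job, models gives the robot as it stands. The module is installed in compiled form; this text tells all that it offers.
- The arm moves only by the tool jog_arm, never from a script. Its argument "plan" is text: rows parted by semicolons, each of 7 numbers parted by spaces: the turn, a rotation vector about the tool's x, y, z in degrees, then the shift along the tool's x, y, z in cm, then the closure in counts, from 0 (fully open) to 255 (shut). In form: rx ry rz x y z claw; .... A call has 1 to 10 rows; each row shifts and turns the commanded pose from where the row before left it, along the tool's axes as they then stand; what a row does not reach is not made up. A row lasts 1/12 s, in which the tool goes at most 41.7 mm and 7.16 degrees, less where a joint would pass 70% of its speed; a pose out of reach is approached as far as the arm can. A call with a gripper value outside its range is refused whole. The fingers move at their own pace and stop on an object; "grip_force" is the grip in N (left out, the last holds). Time passes only in rows, so rows that do not move let the fingers close. It gives the time, the measured TCP pose, the force, the opening and the grip force at its end, in the units of the state.
- env.observe(): the state, without advancing time (a new reading comes with each control period).
- imaging.get_image(name): name is "side" or "top"; returns a dict with "pixels" (400x640x3 uint8, red, green, blue), "depth" (400x640 float32, m along the optical axis (not along the pixel's ray), 0 where there is no reading), "fov_y" (degrees; the focal length in pixels is half the picture's height over the tangent of half this angle, whatever the lens; pixels are square), "cx", "cy" (the principal point, pixels), "distortion" ([k1, k2, p1, p2, k3] as OpenCV has them; the pictures are not rectified), "world_from_camera" (4x4, takes a point from camera to world coordinates). Camera axes: x right, y down, z forward; pixel columns grow to the right and rows downward; lengths in m; the calibration is good to about 2 mm. A picture is of the moment at which its call begins.
- job.close_job(): hands the job in; it is judged then, once.
Trained networks look in the newest picture that a camera, given by its name, has taken for a name from the list of things; names that differ only in an ending like _2 or _b are one class to them, and where a whole thing is asked for, a point or a joint stands for the part that bears it (a point fixed in the world has none). Each returns a list of dicts, best first, with "confidence" (0 to 1); they miss things now and then, are a little off and sometimes report something else, mostly with a low value. They report only what shows in the picture. A call takes as long as a camera call. They do not tell look-alikes from the thing itself.
- models.outline_of(camera, query): "region" (400x640 bool, what is visible of it) and "bbox" ([centre column, centre row, width, height] in pixels, round what is visible of it).
- models.tip_of(camera, query): "at" ([column, row] in pixels: a listed point, or the origin of a listed thing).
The state is a dict: "time_s": time; "q": joint angles; "qvel": joint speeds; "joint_efforts": joint torques, N m; "position": TCP position; "tool_rot": TCP orientation; "ft_force": force on the tool from outside, world axes, zero at the start; "wrist_torque": the same for the moment, N m; "grip_width": finger opening in m; "gripper_force": force on a finger pad.
Only numpy, scipy, OpenCV 4.12 (cv2) and the standard library are available. Lean on these libraries where they do the work, as an engineer would, in place of code of your own. Each camera call takes 0.05 s, during which the arm holds its last target. There are 200 camera calls.

## Working session

There is one attempt and no reset: what is moved stays moved. The work goes in short steps, Python scripts to look and compute and a tool call to move; the robot and the scene stay as the last step left them, time stands still between calls to the robot, and variables do not carry over. Pictures are saved under pics/ and viewed, at most 11 in all, crops included, and the job is handed in when it is done.

Besides the shell and the picture viewer there is one more tool, called after ">>>" by a JSON object that holds its "api" and its "payload". jog_arm: Moves the arm, as the interface text tells. Its arguments: {"type":"object","properties":{"plan":{"type":"string"},"grip_force":{"type":"number"}},"required":["plan"]}

```bash
mkdir -p pics
cat > h.py <<'E'
import numpy as np, cv2
from rig import env, imaging, job, models
def K(im):
    f=200/np.tan(np.radians(im["fov_y"])/2); return np.array([[f,0,im["cx"]],[0,f,im["cy"]],[0,0,1.]])
def cloud(im,mask=None):
    d=im["depth"]; m=(d>0) if mask is None else (d>0)&mask
    r,c=np.nonzero(m); p=cv2.undistortPoints(np.stack([c,r],1).astype(np.float64)[:,None],K(im),np.array(im["distortion"]))[:,0]
    P=np.c_[p,np.ones(len(p))]*d[r,c][:,None]; T=im["world_from_camera"]
    return P@T[:3,:3].T+T[:3,3],r,c
def ray(im,uv):
    p=cv2.undistortPoints(np.array([[uv]],float),K(im),np.array(im["distortion"]))[0,0]
    T=im["world_from_camera"]; return T[:3,3],T[:3,:3]@np.array([*p,1])
def atz(im,uv,z):
    o,d=ray(im,uv); return o+d*(z-o[2])/d[2]
def project(im,X):
    T=np.linalg.inv(im["world_from_camera"]); Xc=np.atleast_2d(X)@T[:3,:3].T+T[:3,3]
    return cv2.projectPoints(Xc,np.zeros(3),np.zeros(3),K(im),np.array(im["distortion"]))[0][:,0]
E
python3 - <<'E'
from h import *
for n in ("top","side"):
    im=imaging.get_image(n); cv2.imwrite(f"pics/{n}0.png",im["pixels"][...,::-1])
    print(n,im["world_from_camera"].round(3).tolist(),im["fov_y"])
    for q in "red_spanner blue_spanner tool_stand lens_cell spray_bottle solder_spool flux_bottle".split():
        for o in models.outline_of(n,q)[:3]:
            P,_,_=cloud(im,o["region"]); print(q,round(o["confidence"],2),np.round(o["bbox"]),np.median(P,0).round(3) if len(P) else '',P.min(0).round(3),P.max(0).round(3))
    for q,z in dict(red_eye=.168,blue_eye=.168,red_grip=.186,peg_tip_a=.18,peg_tip_b=.18,ring_face=.042,lens_cell=0,tool_stand=0).items():
        for o in models.tip_of(n,q)[:3]: print(q,round(o["confidence"],2),np.round(o["at"],1),atz(im,o["at"],z).round(4))
E
```

```text
top [[0.017, -0.985, 0.169, 0.354], [-1.0, -0.015, 0.013, -0.098], [-0.01, -0.17, -0.985, 1.062], [0.0, 0.0, 0.0, 1.0]] 56.011957629839074
red_spanner 0.97 [342. 197.  35.  29.] [ 0.528 -0.152  0.138] [ 0.499 -0.203 -0.002] [ 0.592 -0.111  0.214]
red_spanner 0.56 [384. 276.  32.  24.] [ 0.331 -0.248  0.174] [ 0.299 -0.308 -0.003] [ 0.36  -0.222  0.218]
red_spanner 0.5 [388. 194.  24.  14.] [ 0.534 -0.262  0.172] [ 0.526 -0.309  0.012] [ 0.563 -0.24   0.208]
blue_spanner 0.65 [423. 188.  32.  19.] [ 0.553 -0.348  0.172] [ 0.546 -0.412 -0.001] [ 0.611 -0.335  0.209]
tool_stand 0.72 [398. 188.  80.  86.] [ 0.56  -0.306  0.012] [ 0.457 -0.42  -0.003] [ 0.707 -0.187  0.207]
lens_cell 0.91 [242. 181.  47.  46.] [0.588 0.125 0.041] [ 0.527  0.063 -0.002] [0.664 0.2   0.054]
spray_bottle 0.81 [310. 154.  32.  45.] [ 0.627 -0.073  0.161] [ 0.604 -0.111 -0.003] [ 0.752 -0.017  0.259]
solder_spool 0.66 [234. 141.  22.  22.] [0.704 0.145 0.048] [ 0.679  0.119 -0.001] [0.739 0.178 0.055]
solder_spool 0.48 [310. 156.  32.  46.] [ 0.627 -0.073  0.16 ] [ 0.604 -0.113 -0.003] [ 0.75  -0.015  0.259]
f
[... 2533 characters left out ...]

red_eye 0.78 [283.  238.8] [ 0.5382 -0.3626  0.168 ]
red_eye 0.7 [270.8 274.8] [ 0.5607 -0.4854  0.168 ]
red_eye 0.69 [299.4 219. ] [ 0.5435 -0.2743  0.168 ]
blue_eye 0.61 [393.9 209.9] [ 0.7359 -0.1757  0.168 ]
red_grip 0.82 [263.9 271.6] [ 0.556  -0.5031  0.186 ]
red_grip 0.81 [298.6 212.9] [ 0.5441 -0.2798  0.186 ]
red_grip 0.25 [358.8 213.9] [ 0.6701 -0.2492  0.186 ]
peg_tip_a 0.9 [273.4 231.7] [ 0.5171 -0.3604  0.18  ]
peg_tip_a 0.57 [275.8 215. ] [ 0.4957 -0.2918  0.18  ]
peg_tip_b 0.9 [273.4 231.7] [ 0.5171 -0.3604  0.18  ]
peg_tip_b 0.57 [275.8 215. ] [ 0.4957 -0.2918  0.18  ]
lens_cell 0.62 [360.1 208.9] [0.5994 0.1269 0.    ]
tool_stand 0.95 [299.6 291.4] [ 0.5514 -0.31    0.    ]
```

Run:
```python
import cv2
a=cv2.imread("pics/top0.png")[100:330,190:490];b=cv2.imread("pics/side0.png")[130:330,210:430]
cv2.imwrite("pics/m.png",cv2.resize(a,None,fx=2.6,fy=2.6,interpolation=cv2.INTER_CUBIC))
cv2.imwrite("pics/n.png",cv2.resize(b,None,fx=2.9,fy=2.9,interpolation=cv2.INTER_CUBIC))
```

```text
(no output)
```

View pics/m.png

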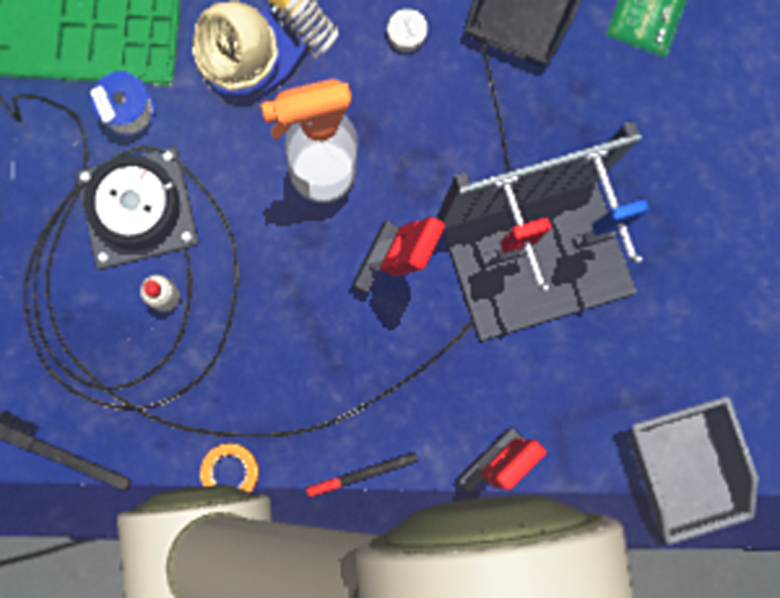

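View pics/n.png

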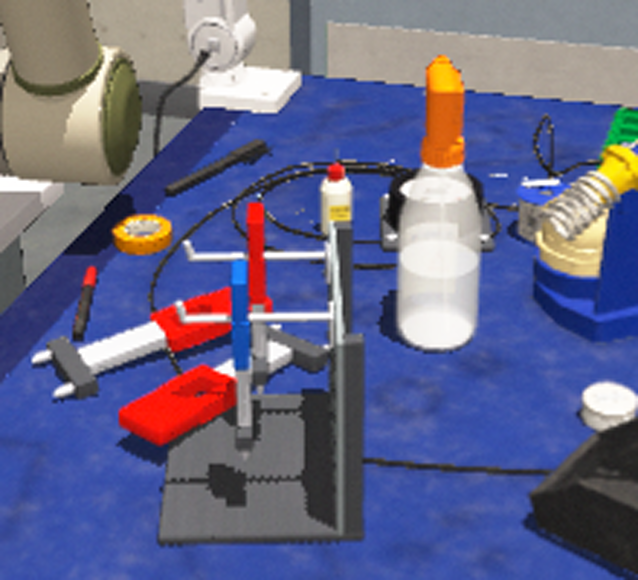

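The target red spanner hangs on peg a, at crop (525,235) in the top view, full-image (391,190). The blue one is on peg b. Two red look-alikes are off the stand, at top crop (410,245) and (515,465). The lens ring holes are at crop (112,193) and (147,208), the red mark at (142,172) and the white mark at (168,185). Next I'll refine these.

```bash
cat > meas.py <<'E'
from h import *
from scipy.optimize import least_squares
im=imaging.get_image("top"); P,r,c=cloud(im); px=im["pixels"][r,c].astype(int)
def rep(n,Q): print(n,len(Q),np.median(Q,0).round(4),Q.min(0).round(3),Q.max(0).round(3))
red=(px[:,0]>150)&(px[:,1]<80)&(px[:,2]<90)
for n,(u,v,w) in dict(hung=(391,190,12),la1=(345,197,20),la2=(388,277,20)).items():
    s=red&(abs(c-u)<w)&(abs(r-v)<w); rep(n,P[s])
    if n=="hung":
        Q=P[s&(P[:,2]>.195)]; rep("hungtop",Q); d=np.linalg.svd((Q-Q.mean(0))[:,:2])[2][0]; print("yaw of y",np.degrees(np.arctan2(-d[0],d[1])), "mid",(Q.min(0)+Q.max(0))/2)
# stand foot
s=(P[:,2]>.004)&(P[:,2]<.017)&(P[:,0]>.42)&(P[:,0]<.75)&(P[:,1]<-.17)&(P[:,1]>-.47)
R=cv2.minAreaRect((P[s][:,:2]*1000).astype(np.float32)); print("foot",R)
s=(P[:,2]>.03)&(P[:,2]<.19)&(P[:,0]>.56)&(P[:,0]<.7)&(P[:,1]<-.19)&(P[:,1]>-.45)
print("panel",cv2.minAreaRect((P[s][:,:2]*1000).astype(np.float32)))
for z0,z1 in((.160,.18),):
    s=(P[:,2]>z0)&(P[:,2]<z1)&(P[:,0]>.45)&(P[:,0]<.7)&(P[:,1]<-.2)&(P[:,1]>-.42);
    s&=(px.min(1)>150); Q=P[s]; rep("pegs/panel top",Q); print(Q[np.argsort(Q[:,0])][:12].round(3).tolist())
# cell
n=(P[:,0]>.5)&(P[:,0]<.69)&(P[:,1]>.04)&(P[:,1]<.22)
s=n&(P[:,2]>.005)&(P[:,2]<.016); print("cellfoot",cv2.minAreaRect((P[s][:,:2]*1000).astype(np.float32)))
s=n&(P[:,2]>.045)&(P[:,2]<.055)&(np.hypot(P[:,0]-.59,P[:,1]-.127)<.056); Q=P[s]; rep("rim",Q); print(cv2.minEnclosingCircle((Q[:,:2]*1000).astype(np.float32)))
# rectified patch at z=.042
def patch(z,x0,y0,h=.06,N=600):
    g=np.linspace(-h,h,N); X,Y=np.meshgrid(y0-g,x0-g); uv=project(im,np.c_[Y.ravel(),X.ravel(),np.full(N*N,z)]).astype(np.float32).reshape(N,N,2)
    return cv2.remap(im["pixels"],uv[...,0],uv[...,1],cv2.INTER_CUBIC)
if __name__=="__main__":
    A=patch(.042,.593,.129); cv2.imwrite("pics/ring.png",A[...,::-1])
    s=env.observe(); print(s["q"],s["position"],np.round(s["tool_rot"],3).tolist(),env.tcp_to_grasp)
E
python3 meas.py
```

```text
hung 51 [ 0.539  -0.2709  0.2038] [ 0.529 -0.324  0.01 ] [ 0.586 -0.25   0.207]
hungtop 48 [ 0.5389 -0.2701  0.2039] [ 0.529 -0.283  0.2  ] [ 0.546 -0.25   0.207]
yaw of y -159.81029338830055 mid [ 0.53753053 -0.2665313   0.20345692]
la1 4 [ 0.4917 -0.1152  0.0385] [ 0.49  -0.122  0.036] [ 0.493 -0.111  0.041]
  return _methods._mean(a, axis=axis, dtype=dtype,
  ret = um.true_divide(
Traceback (most recent call last):
  File "meas.py", line 7, in <module>
    s=red&(abs(c-u)<w)&(abs(r-v)<w); rep(n,P[s])
                                     ~~~^^^^^^^^
  File "meas.py", line 4, in rep
    def rep(n,Q): print(n,len(Q),np.median(Q,0).round(4),Q.min(0).round(3),Q.max(0).round(3))
                                                         ~~~~~^^^
ValueError: zero-size array to reduction operation minimum which has no identity
```

```bash
sed -i 's/^def rep(n,Q): /def rep(n,Q):\n  if len(Q): /' meas.py; python3 meas.py
python3 - <<'E'
from h import *
im=imaging.get_image("top"); 
for u,v in((353,192),(345,197),(335,200),(391,280)): print(im["pixels"][v,u],im["depth"][v,u])
cv2.imwrite("pics/t2.png",cv2.resize(im["pixels"][100:330,190:490,::-1],None,fx=2,fy=2))
E
```

```text
hung 49 [ 0.5389 -0.2709  0.2044] [ 0.529 -0.325  0.009] [ 0.587 -0.25   0.209]
hungtop 46 [ 0.5389 -0.2707  0.2045] [ 0.529 -0.283  0.202] [ 0.546 -0.25   0.209]
yaw of y -160.32979430866737 mid [ 0.5375649  -0.26653975  0.20528236]
la1 4 [ 0.4922 -0.1152  0.0356] [ 0.491 -0.122  0.035] [ 0.494 -0.111  0.036]
foot ((584.876708984375, -320.0981140136719), (329.52264404296875, 299.58184814453125), 0.02511463686823845)
panel ((581.7161254882812, -299.7729797363281), (86.4925765991211, 180.73489379882812), 18.285888671875)
pegs/panel top 325 [ 0.5896 -0.2902  0.1708] [ 0.486 -0.375  0.164] [ 0.635 -0.207  0.179]
[[0.486, -0.282, 0.179], [0.486, -0.284, 0.179], [0.491, -0.28, 0.176], [0.493, -0.28, 0.169], [0.495, -0.279, 0.169], [0.495, -0.282, 0.169], [0.497, -0.282, 0.171], [0.498, -0.278, 0.166], [0.498, -0.28, 0.165], [0.5, -0.277, 0.169], [0.5, -0.282, 0.169], [0.5, -0.28, 0.169]]
cellfoot ((597.4566650390625, 130.19061279296875), (178.26292419433594, 184.4220428466797), 85.36400604248047)
rim 446 [0.5953 0.1315 0.0482] [0.548 0.084 0.045] [0.644 0.181 0.054]
((596.3231811523438, 131.9664306640625), 49.564735412597656)
[-8.22946060e+01  2.18091499e+01  7.43354486e+01  1.77639313e-03
  8.38563041e+01 -1.23347513e+01] [ 0.18848741 -0.51669007  0.23130068] [[0.939, 0.343, 0.0], [0.343, -0.939, 0.0], [0.0, -0.0, -1.0]] -0.0187
[ 73  80 155] 1.0785292
[121 118 129] 1.0580196
[ 77  84 153] 1.0787771
[ 70  82 151] 1.0364553
```

View pics/ring.png

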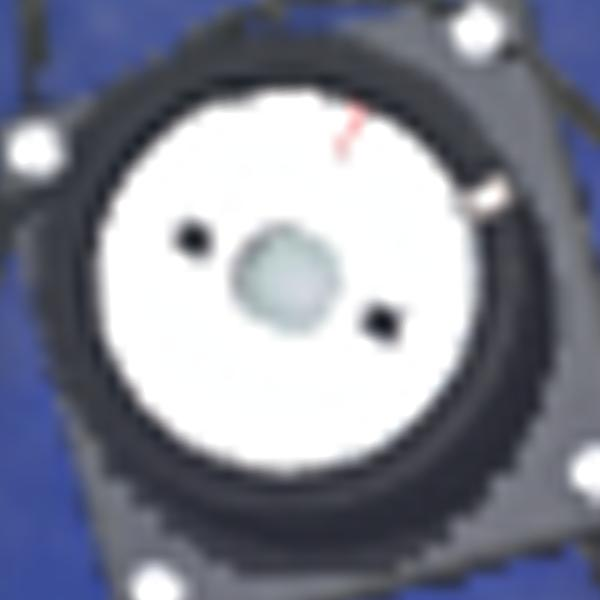

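View pics/t2.png

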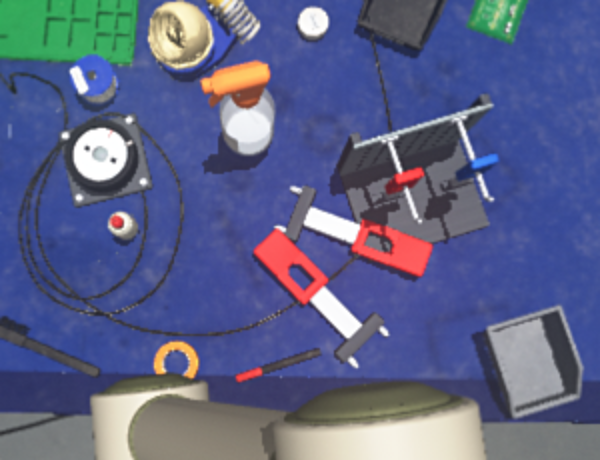

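The look-alikes have toppled and now lie flat, with handles at t2 (290,265) and (395,250), so they're out of the way. In the ring patch the holes are at (193,238) and (382,322), which puts the ring centre near (0.597, 0.1315) with yaw about -24°. The screws give a cell yaw of about 15°, so roughly 47° is left to turn.

>>> {"api": "jog_arm", "payload": {"plan": "0 0 -7 0 0 0 105;0 0 -7 0 0 0 105;0 0 -7 0 0 0 105;0 0 -7 0 0 0 105;0 0 -7 0 0 0 105;0 0 -7 0 0 0 105;0 0 -7 0 0 0 105;0 0 -7 0 0 0 105;0 0 -7 0 0 0 105;0 0 -7 0 0 0 105", "grip_force": 60}}

```text
time_s: 2.58
position: [0.1885, -0.5167, 0.2313]
tool_rot: [[-0.007, 1.0, 0.0], [1.0, 0.007, -0.0], [-0.0, 0.0, -1.0]]
ft_force: [-1.1, -0.0, 0.6]
grip_width: 0.0505
gripper_force: 0.0
```

```bash
cat >> h.py <<'E'
def go(target,phi=None,rows=1):
    "shift in cm per row along the tool's axes (after any turn), and turn needed about tool z"
    s=env.observe(); R=np.array(s["tool_rot"]); p=np.array(s["position"])
    a=np.degrees(np.arctan2(R[1,0],R[0,0])); turn=0 if phi is None else a-phi
    c,sn=np.cos(np.radians(a-turn)),np.sin(np.radians(a-turn)); T=np.array([[c,sn,0],[sn,-c,0],[0,0,-1]])
    print("phi",a.round(2),"turn rz",round(turn,2),"shift/row cm",(T.T@(np.array(target)-p)*100/rows).round(3),"pos",p.round(4),"tilt",R[:,2].round(4),"F",np.round(s["ft_force"],1),"T",np.round(s["wrist_torque"],2),"w",round(s["grip_width"],4),"gf",round(s["gripper_force"],1),"t",s["time_s"],"q",np.round(s["q"],1))
E
python3 -c "
from h import *
go([.539,-.268,.26],108.5,10)"
```

```text
phi 90.39 turn rz -18.11 shift/row cm [ 1.246  4.113 -0.287] pos [ 0.1885 -0.5167  0.2313] tilt [ 0. -0. -1.] F [-1.1 -0.   0.6] T [ 0.02 -0.02 -0.03] w 0.0505 gf 0.0 t 2.5833 q [-82.3  21.8  74.3   0.   83.9 -82.7]
```

>>> {"api": "jog_arm", "payload": {"plan": "0 0 -6 0 0 0 105;0 0 -6 0 0 0 105;0 0 -6 0 0 0 105;0 0 0 1.13 3.74 -0.26 105;0 0 0 1.13 3.74 -0.26 105;0 0 0 1.13 3.74 -0.26 105;0 0 0 1.13 3.74 -0.26 105;0 0 0 1.13 3.74 -0.26 105;0 0 0 1.13 3.74 -0.26 105;0 0 0 1.13 3.74 -0.26 105"}}

```text
time_s: 3.42
position: [0.4143, -0.359, 0.2498]
tool_rot: [[-0.31, 0.951, 0.0], [0.951, 0.31, -0.0], [-0.0, 0.0, -1.0]]
ft_force: [0.2, -0.4, 1.1]
grip_width: 0.0501
gripper_force: 0.0
```

```bash
python3 -c "
from h import *
go([.539,-.268,.24],108.5,5)"
```

```text
phi 108.04 turn rz -0.46 shift/row cm [0.934 2.943 0.197] pos [ 0.4143 -0.359   0.2498] tilt [ 2.e-04 -3.e-04 -1.e+00] F [ 0.2 -0.4  1.1] T [-0.04 -0.02 -0.01] w 0.0501 gf 0.0 t 3.4167 q [-53.3  20.9  72.6  -0.   86.4 -71.3]
```

>>> {"api": "jog_arm", "payload": {"plan": "0 0 -0.5 0.94 2.94 0.2 105;0 0 0 0.94 2.94 0.2 105;0 0 0 0.94 2.94 0.2 105;0 0 0 0.94 2.94 0.2 105;0 0 0 0.94 2.94 0.2 105;0 0 0 0 0 0 105;0 0 0 0 0 0 105"}}

```text
time_s: 4.0
position: [0.5382, -0.2683, 0.2391]
tool_rot: [[-0.32, 0.947, -0.001], [0.947, 0.32, 0.0], [0.0, -0.0, -1.0]]
ft_force: [-0.8, -1.1, -0.8]
grip_width: 0.0499
gripper_force: 0.0
```

Run:
```python
from h import *
go([.539,-.268,.176],108.5,4)
im=imaging.get_image("side"); o=im["pixels"][150:300,230:380,::-1]
cv2.imwrite("pics/s3.png",cv2.resize(o,None,fx=4,fy=4,interpolation=cv2.INTER_CUBIC))
```

```text
phi 108.68 turn rz 0.18 shift/row cm [1.000e-03 2.100e-02 1.577e+00] pos [ 0.5382 -0.2683  0.2391] tilt [-6.e-04  3.e-04 -1.e+00] F [-0.8 -1.1 -0.8] T [ 0.04  0.02 -0.04] w 0.0499 gf 0.0 t 4.0 q [-37.8  26.8  64.8  -0.   88.4 -56.4]
```

View pics/s3.png

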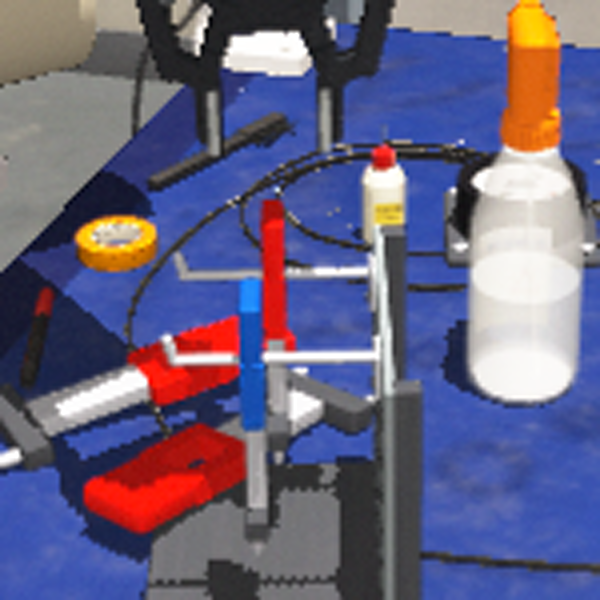

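The open fingers, at crop x of about 210 and 325, straddle the red handle at x of about 272. Descending.

>>> {"api": "jog_arm", "payload": {"plan": "0 0 0 0 0.02 1.6 105;0 0 0 0 0.02 1.6 105;0 0 0 0 0.02 1.6 105;0 0 0 0 0.02 1.5 105;0 0 0 0 0 0 105;0 0 0 0 0 0 105;0 0 0 0 0 0 230;0 0 0 0 0 0 255;0 0 0 0 0 0 255;0 0 0 0 0 0 255", "grip_force": 60}}

```text
time_s: 4.88
position: [0.5383, -0.2694, 0.1776]
tool_rot: [[-0.318, 0.948, 0.001], [0.948, 0.318, -0.001], [-0.002, 0.001, -1.0]]
ft_force: [-1.0, 0.1, 3.4]
grip_width: 0.0106
gripper_force: 59.5
```

>>> {"api": "jog_arm", "payload": {"plan": "0 0 0 0 0 0 255;0 0 0 0 0 0 255;0 0 0 0 0 0 255"}}

```text
time_s: 5.13
position: [0.5384, -0.2694, 0.1775]
tool_rot: [[-0.318, 0.948, 0.001], [0.948, 0.318, -0.001], [-0.002, 0.0, -1.0]]
ft_force: [-1.5, -1.8, 6.3]
grip_width: 0.0109
gripper_force: 59.8
```

```bash
python3 -c "
from h import *
go([.539,-.268,.176],108.5,1)"
```

```text
phi 108.54 turn rz 0.04 shift/row cm [0.115 0.106 0.148] pos [ 0.5384 -0.2694  0.1775] tilt [ 0.001  -0.0015 -1.    ] F [-1.5 -1.8  6.3] T [-0.19  0.35 -0.02] w 0.0109 gf 59.8 t 5.1333 q [-37.8  29.3  70.9  -0.   79.7 -56.4]
```

>>> {"api": "jog_arm", "payload": {"plan": "0 0 0 0 0 -0.5 255;0 0 0 0 0 -0.5 255;0 0 0 0 0 -0.6 255;0 0 0 0 0 0 255;0 0 0 0 0 0 255", "grip_force": 100}}

```text
time_s: 5.55
position: [0.5384, -0.269, 0.1928]
tool_rot: [[-0.318, 0.948, 0.0], [0.948, 0.318, -0.0], [-0.0, 0.0, -1.0]]
ft_force: [-0.2, -0.1, -1.4]
grip_width: 0.0103
gripper_force: 97.6
```

>>> {"api": "jog_arm", "payload": {"plan": "0 0 0 0 -1.4 0 255;0 0 0 0 -1.4 0 255;0 0 0 0 -1.4 0 255;0 0 0 0 -1.4 0 255;0 0 0 0 -1.4 0 255;0 0 0 0 -1.4 0 255;0 0 0 0 -1 0 255;0 0 0 0 0 0 255;0 0 0 0 0 0 255"}}

```text
time_s: 6.3
position: [0.4491, -0.2991, 0.1926]
tool_rot: [[-0.317, 0.948, 0.0], [0.948, 0.317, 0.0], [-0.0, 0.0, -1.0]]
ft_force: [-0.8, -0.4, -2.3]
grip_width: 0.0104
gripper_force: 97.8
```

```bash
python3 -c "
from h import *
go([.4,-.24,.42],66,6)"
```

```text
phi 108.49 turn rz 42.49 shift/row cm [ 0.567 -1.148 -3.79 ] pos [ 0.4491 -0.2991  0.1926] tilt [ 4.e-04  0.e+00 -1.e+00] F [-0.8 -0.4 -2.3] T [ 0.01  0.06 -0.06] w 0.0104 gf 97.8 t 6.3 q [-46.3  22.6  79.8   0.   77.6 -64.7]
```

>>> {"api": "jog_arm", "payload": {"plan": "0 0 7 0 0 -1.5 255;0 0 7 0 0 -1.5 255;0 0 7 0 0 -1.5 255;0 0 7 0 0 -1.5 255;0 0 7 0 0 -1.5 255;0 0 7.5 0 0 -1.5 255;0 0 0 3.7 -1.4 0 255;0 0 0 3.7 -1.4 0 255;0 0 0 3.7 -1.4 0 255;0 0 0 3.7 -1.4 0 255"}}

```text
time_s: 7.13
position: [0.4574, -0.1389, 0.2825]
tool_rot: [[0.401, 0.916, 0.0], [0.916, -0.401, 0.0], [0.0, 0.0, -1.0]]
ft_force: [1.1, -0.2, -1.2]
grip_width: 0.0102
gripper_force: 97.8
```

```bash
python3 -c "
from h import *
go([.50,.08,.28],66,7);go([.597,.1315,.28],66,10)"
```

```text
phi 66.38 turn rz 0.38 shift/row cm [ 3.105 -0.716  0.036] pos [ 0.4574 -0.1389  0.2825] tilt [ 4.e-04  2.e-04 -1.e+00] F [ 1.1 -0.2 -1.2] T [ 0.02 -0.04 -0.1 ] w 0.0102 gf 97.8 t 7.1333 q [-31.1  12.5  79.4   0.   88.1  -7.5]
phi 66.38 turn rz 0.38 shift/row cm [3.039 0.176 0.025] pos [ 0.4574 -0.1389  0.2825] tilt [ 4.e-04  2.e-04 -1.e+00] F [ 1.1 -0.2 -1.2] T [ 0.02 -0.04 -0.1 ] w 0.0102 gf 97.8 t 7.1333 q [-31.1  12.5  79.4   0.   88.1  -7.5]
```

>>> {"api": "jog_arm", "payload": {"plan": "0 0 0.4 3.1 -0.7 0 255;0 0 0 3.1 -0.7 0 255;0 0 0 3.1 -0.7 0 255;0 0 0 3.1 -0.2 0 255;0 0 0 3.1 0.2 0 255;0 0 0 3 0.6 0 255;0 0 0 3 0.7 0 255;0 0 0 3 0.8 0 255;0 0 0 3 0.8 0 255;0 0 0 3 0.8 0 255"}}

```text
time_s: 7.97
position: [0.5966, 0.1335, 0.2823]
tool_rot: [[0.406, 0.914, 0.0], [0.914, -0.406, 0.0], [0.0, -0.0, -1.0]]
ft_force: [0.5, -1.6, -0.9]
grip_width: 0.0104
gripper_force: 97.9
```

>>> {"api": "jog_arm", "payload": {"plan": "0 0 0 0 0 2 255;0 0 0 0 0 2 255;0 0 0 0 0 1.5 255;0 0 0 0 0 0 255;0 0 0 0 0 0 255"}}

```text
time_s: 8.38
position: [0.5958, 0.1318, 0.2273]
tool_rot: [[0.407, 0.914, -0.001], [0.914, -0.407, 0.0], [-0.0, -0.001, -1.0]]
ft_force: [-0.2, -0.3, -1.2]
grip_width: 0.0103
gripper_force: 97.8
```

Run:
```python
from h import *
go([.597,.1315,.20],66,1)
t=imaging.get_image("top"); im=imaging.get_image("side"); 
for n,I in(("top",t),("side",im)):
    for q,z in (("red_spanner",.076),("red_grip",.21)):
        for o in models.tip_of(n,q)[:4]: print(n,q,round(o["confidence"],2),np.round(o["at"],1),atz(I,o["at"],z).round(4))
a=cv2.resize(im["pixels"][100:250,290:440,::-1],(520,520),interpolation=cv2.INTER_CUBIC)
cv2.imwrite("pics/s4.png",a)
a=cv2.resize(t["pixels"][130:230,190:290,::-1],(520,520),interpolation=cv2.INTER_CUBIC);cv2.imwrite("pics/t4.png",a)
```

```text
phi 66.01 turn rz 0.01 shift/row cm [0.027 0.125 2.731] pos [0.5958 0.1318 0.2273] tilt [-1.e-03  1.e-04 -1.e+00] F [-0.2 -0.3 -1.2] T [ 0.01 -0.    0.06] w 0.0103 gf 97.8 t 8.3833 q [ 1.4 28.1 64.5  0.  87.4 25.4]
top red_spanner 0.84 [331.  203.7] [ 0.5185 -0.1235  0.076 ]
top red_spanner 0.71 [377.1 274.3] [ 0.336  -0.2441  0.076 ]
top red_spanner 0.46 [234.  172.2] [0.6008 0.1398 0.076 ]
top red_grip 0.95 [326.9 225.8] [ 0.445  -0.1112  0.21  ]
top red_grip 0.92 [393.6 226.3] [ 0.4463 -0.2627  0.21  ]
top red_grip 0.49 [225.2 157.2] [0.6034 0.1304 0.21  ]
side red_spanner 0.93 [224.3 258.5] [ 0.3836 -0.3374  0.076 ]
side red_spanner 0.8 [315.7 245.8] [ 0.5662 -0.2293  0.076 ]
side red_grip 0.96 [291.  236.1] [ 0.5753 -0.4142  0.21  ]
side red_grip 0.92 [264.3 274.6] [ 0.5744 -0.5421  0.21  ]
side red_grip 0.6 [363.2 136. ] [0.5877 0.1959 0.21  ]
```

View pics/s4.png

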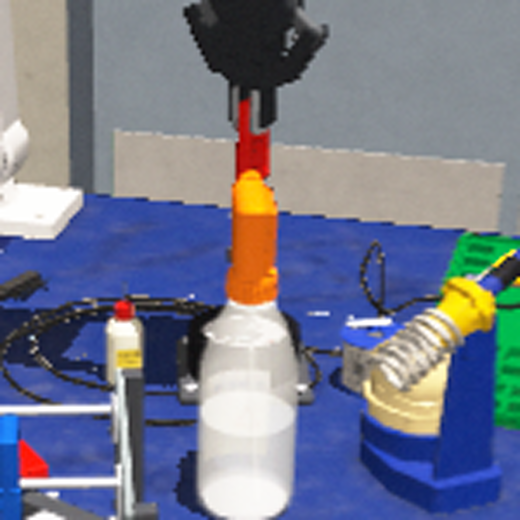

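The spray bottle hides the spanner's pins from the side camera, leaving only the red grip visible at (250,140). I'll check the top crop.

View pics/t4.png

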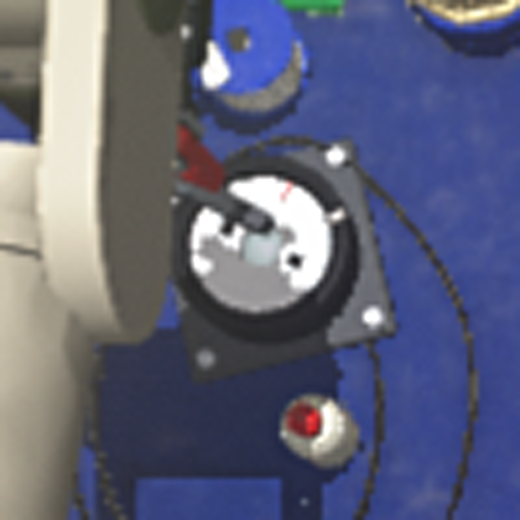

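The top view shows the crosshead's right end at crop (268,222), over the ring. I'll overlay its predicted outline for several in-hand offsets.

Run:
```python
from h import *
s=env.observe(); R=np.array(s["tool_rot"]); p=np.array(s["position"]); im=imaging.get_image("top")
ex=-R[:,1]; ex=R[:,1]; ey=R[:,0]; tiles=[]
u0,v0,w=217,155,45; S=8.6
base=cv2.resize(im["pixels"][v0:v0+w,u0:u0+w,::-1],None,fx=S,fy=S,interpolation=cv2.INTER_CUBIC)
for off in (0,.004):
    a=base.copy(); o=p+off*ey-np.array([0,0,.1235])
    def poly(Q,col): 
        q=(project(im,np.array(Q))-[u0,v0]+.5)*S-.5; cv2.polylines(a,[np.round(q).astype(int)],True,col,1)
    for z in(.012,.026): poly([o+ex*x+ey*y+[0,0,z] for x,y in((-.006,-.028),(.006,-.028),(.006,.028),(-.006,.028))],(0,255,0))
    poly([o+ex*x+ey*y+[0,0,z] for x,y,z in((0,-.018,0),(0,-.024,0),(0,-.024,.012),(0,-.018,.012))],(0,255,255))
    poly([o+ex*x+ey*y+[0,0,.088] for x,y in((-.006,-.017),(.006,-.017),(.006,.017),(-.006,.017))],(255,0,255))
    tiles.append(a)
cv2.imwrite("pics/ov.png",np.hstack(tiles)); print(tiles[0].shape)
```

```text
(387, 387, 3)
```

View pics/ov.png

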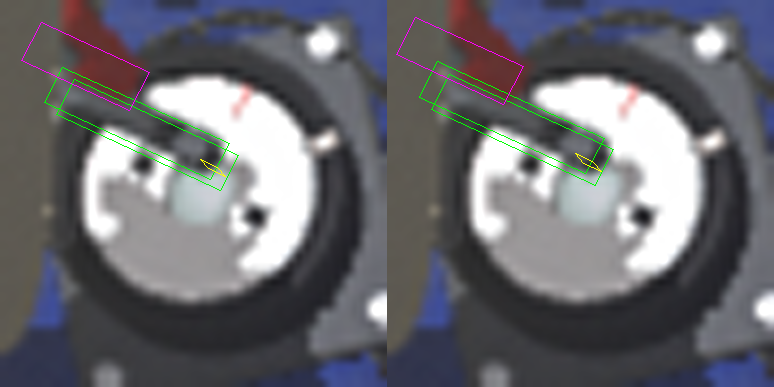

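>>> {"api": "jog_arm", "payload": {"plan": "0 0 0 -0.27 0.12 0 255;0 0 0 0 0 2 255;0 0 0 0 0 2 255;0 0 0 0 0 1.2 255;0 0 0 0 0 0 255;0 0 0 0 0 0 255"}}

```text
time_s: 9.23
position: [0.5957, 0.1281, 0.1756]
tool_rot: [[0.407, 0.913, -0.001], [0.913, -0.407, -0.0], [-0.0, -0.0, -1.0]]
ft_force: [0.1, 0.8, -1.0]
grip_width: 0.0103
gripper_force: 97.9
```

Run:
```python
from h import *
go([.5958,.1288,.168],66,1)
s=env.observe(); R=np.array(s["tool_rot"]); p=np.array(s["position"]); im=imaging.get_image("top")
ex=R[:,1]; ey=R[:,0]; tiles=[]
u0,v0,w=217,155,45; S=8.6
base=cv2.resize(im["pixels"][v0:v0+w,u0:u0+w,::-1],None,fx=S,fy=S,interpolation=cv2.INTER_CUBIC)
a=base.copy(); o=p+.003*ey-np.array([0,0,.1235])
def poly(Q,col): 
    q=(project(im,np.array(Q))-[u0,v0]+.5)*S-.5; cv2.polylines(a,[np.round(q).astype(int)],True,col,1)
for z in(.012,.026): poly([o+ex*x+ey*y+[0,0,z] for x,y in((-.006,-.028),(.006,-.028),(.006,.028),(-.006,.028))],(0,255,0))
cv2.imwrite("pics/ov2.png",np.hstack([base,a]))
```

```text
phi 65.97 turn rz -0.03 shift/row cm [ 0.068 -0.02   0.763] pos [0.5957 0.1281 0.1756] tilt [-5.e-04 -0.e+00 -1.e+00] F [ 0.1  0.8 -1. ] T [ 0.04 -0.   -0.04] w 0.0103 gf 97.9 t 9.2333 q [ 1.  30.2 69.6 -0.  80.2 25. ]
```

View pics/ov2.png

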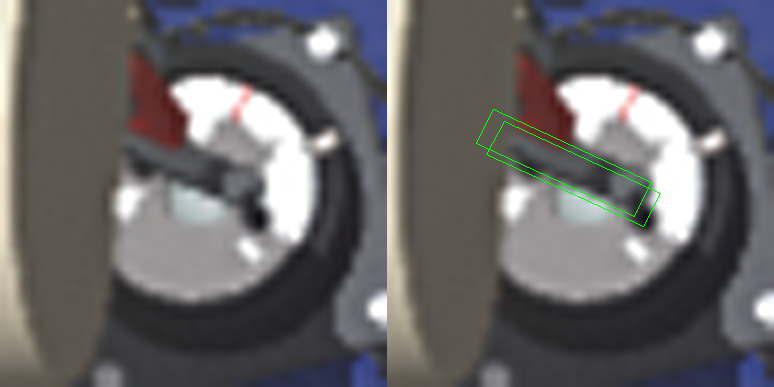

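The crosshead's end, near left-tile (250,190), sits slightly up and left of the predicted box. I'll quantify that with intensity profiles.

```bash
cat > prof.py <<'E'
from h import *
s=env.observe(); R=np.array(s["tool_rot"]); p=np.array(s["position"]); im=imaging.get_image("top")
g=im["pixels"].astype(np.float32).mean(2)
ex=R[:,1]; ey=R[:,0]; o=p-np.array([0,0,.1235-.026])
def samp(Q):
    uv=project(im,Q).astype(np.float32); return cv2.remap(g,uv[None,:,0],uv[None,:,1],cv2.INTER_LINEAR)[0].round().astype(int)
t=np.arange(-.012,.0241,.002); print("ex mm",(t*1000).round().astype(int))
for y in(-.012,-.016,-.02,-.024): print(y,samp(np.array([o+ex*x+ey*y for x in t])))
t=np.arange(-.04,-.009,.002); print("ey mm",(t*1000).round().astype(int))
for x in(-.004,-.002,0,.002,.004,.006): print(x,samp(np.array([o+ex*x+ey*y for y in t])))
P,r,c=cloud(im); q=(P-p)@np.c_[ex,ey,[0,0,1]]; m=(abs(q[:,0])<.015)&(q[:,1]<0)&(q[:,1]>-.04)&(q[:,2]<-.08)&(q[:,2]>-.115)
for a in np.c_[q[m]*1000,c[m],r[m]].round(1)[:45]: print(a.tolist(),end=' ')
E
python3 prof.py
```

```text
ex mm [-12 -10  -8  -6  -4  -2   0   2   4   6   8  10  12  14  16  18  20  22
  24]
-0.012 [192 201 204 156  87  60  58  72  85  94 104 142 152 150 148 173 226 249
 255]
-0.016 [180 189 186 150 101  95 107 110 113 116 129 148 150 149 156 211 246 255
 255]
-0.02 [159 161 150 120  77  92 108 109 108 116 125 142 145 141 171 208 245 255
 255]
-0.024 [151 136 103  77  62  62  66  85 105 164 210 221 209 199 216 232 238 253
 255]
ey mm [-40 -38 -36 -34 -32 -30 -28 -26 -24 -22 -20 -18 -16 -14 -12 -10]
-0.004 [253 255 255 222 150  77  54  42  62  76  77  92 101  84  87  95]
-0.002 [255 255 255 243 198 149 120  79  62  76  92 102  95  71  60  54]
0 [251 255 255 255 238 231 214 127  66  95 108 110 107  85  58  57]
0.002 [253 255 255 255 255 255 212 133  85  92 109 112 110 103  72  59]
0.004 [255 255 255 255 255 255 240 154 105 100 108 110 113 107  85  60]
0.006 [236 255 255 255 255 255 255 203 164 135 116 114 116 110  94  72]
[5.7, -4.5, -92.2, 240.0, 172.0] [7.3, -5.9, -95.6, 241.0, 172.0] [0.8, -6.4, -82.4, 239.0, 173.0] [3.7, -4.8, -95.4, 240.0, 173.0] [5.2, -6.3, -98.5, 241.0, 173.0] [5.8,
[... 669 characters left out ...]
5.0] [7.0, -23.8, -97.7, 247.0, 175.0] [-3.9, -3.8, -102.9, 239.0, 176.0] [-3.6, -8.3, -96.4, 240.0, 176.0] [-2.4, -10.5, -97.0, 241.0, 176.0] [-1.4, -13.3, -96.0, 242.0, 176.0] [-0.0, -15.2, -97.8, 243.0, 176.0] [0.5, -19.1, -93.1, 244.0, 176.0] [1.8, -21.2, -94.1, 245.0, 176.0] [2.8, -23.8, -93.7, 246.0, 176.0] [4.7, -24.7, -98.8, 247.0, 176.0] [-4.0, -9.8, -103.7, 241.0, 177.0] [-3.2, -13.1, -100.7, 242.0, 177.0] [-2.5, -16.5, -97.6, 243.0, 177.0] [-1.2, -18.6, -99.0, 244.0, 177.0] [-0.4, -21.7, -96.6, 245.0, 177.0] [1.4, -22.8, -101.3, 246.0, 177.0] [3.1, -24.0, -105.9, 247.0, 177.0] [-4.0, -15.5, -105.3, 243.0, 178.0] [-4.2, -21.0, -94.9, 244.0, 178.0] [-2.7, -22.6, -97.9, 245.0, 178.0]
```

>>> {"api": "jog_arm", "payload": {"plan": "0 0 0 0.11 -0.21 0.3 255;0 0 0 0 0 0.3 255;0 0 0 0 0 0.2 255;0 0 0 0 0 0.15 255;0 0 0 0 0 0.15 255;0 0 0 0 0 0 255"}}

```text
time_s: 9.83
position: [0.5941, 0.1301, 0.1642]
tool_rot: [[0.407, 0.913, -0.001], [0.913, -0.407, -0.0], [-0.0, -0.0, -1.0]]
ft_force: [-0.4, -0.2, -0.9]
grip_width: 0.0103
gripper_force: 97.9
```

Run:
```python
from h import *
go([.5957,.1281,.1555],66,1)
```

```text
phi 65.98 turn rz -0.02 shift/row cm [-0.119  0.227  0.867] pos [0.5941 0.1301 0.1642] tilt [-5.e-04 -0.e+00 -1.e+00] F [-0.4 -0.2 -0.9] T [-0.01 -0.01 -0.  ] w 0.0103 gf 97.9 t 9.8333 q [ 1.2 30.6 70.8 -0.  78.6 25.2]
```

>>> {"api": "jog_arm", "payload": {"plan": "0 0 0 0 0 0.1 255;0 0 0 0 0 0.1 255;0 0 0 0 0 0.1 255;0 0 0 0 0 0.1 255;0 0 0 0 0 0 255"}}

```text
time_s: 10.25
position: [0.5941, 0.1301, 0.1603]
tool_rot: [[0.407, 0.913, -0.0], [0.913, -0.407, -0.0], [-0.0, -0.0, -1.0]]
ft_force: [0.2, 0.2, -0.9]
grip_width: 0.0105
gripper_force: 97.9
```

```bash
python3 prof.py | head -12; python3 -c "
from h import *
go([.5957,.1281,.1555],66,1)"
```

```text
ex mm [-12 -10  -8  -6  -4  -2   0   2   4   6   8  10  12  14  16  18  20  22
  24]
-0.012 [157 165 175 134  75  62  69  62  61  76 113 143 154 152 151 149 147 171
 213]
-0.016 [153 157 155 129 100 100 108 108 101 100 124 157 167 166 156 148 140 164
 217]
-0.02 [160 200 191 147  79  89 110 108 110 124 181 223 250 255 230 191 197 225
 251]
-0.024 [209 238 220 141  80  52  68  72  92 185 245 254 255 255 255 255 255 255
 255]
ey mm [-40 -38 -36 -34 -32 -30 -28 -26 -24 -22 -20 -18 -16 -14 -12 -10]
-0.004 [116 161 182 192 202 177 114  77  80  89  79  86 100  91  75  80]
phi 65.98 turn rz -0.02 shift/row cm [-0.12   0.224  0.489] pos [0.5941 0.1301 0.1604] tilt [-3.e-04 -0.e+00 -1.e+00] F [-0.7 -0.1 -1.5] T [ 0.01 -0.05  0.02] w 0.0102 gf 97.9 t 10.3 q [ 1.2 30.8 71.2 -0.  78.  25.2]
```

>>> {"api": "jog_arm", "payload": {"plan": "0 0 0 0 0 0.1 255;0 0 0 0 0 0.1 255;0 0 0 0 0 0.1 255;0 0 0 0 0 0 255;0 0 0 0 0 0 255"}}

```text
time_s: 10.72
position: [0.5942, 0.1301, 0.1574]
tool_rot: [[0.407, 0.913, -0.0], [0.913, -0.407, -0.0], [-0.0, -0.0, -1.0]]
ft_force: [0.0, 0.5, -1.1]
grip_width: 0.01
gripper_force: 97.9
```

>>> {"api": "jog_arm", "payload": {"plan": "0 0 4 0 -0.02 0 255;0 0 4 0 -0.02 0 255;0 0 4 0 -0.02 0 255;0 0 4 0 -0.02 0 255;0 0 0 0 0 0 255"}}

```text
time_s: 11.13
position: [0.5934, 0.1306, 0.1575]
tool_rot: [[0.645, 0.764, -0.0], [0.764, -0.645, 0.0], [-0.0, -0.0, -1.0]]
ft_force: [-1.1, 0.8, -2.1]
grip_width: 0.0101
gripper_force: 97.9
```

```bash
python3 -c "
from h import *
go([.5957,.1281,.1555],66,1)"
```

```text
phi 49.85 turn rz -16.15 shift/row cm [-0.137  0.313  0.204] pos [0.5934 0.1306 0.1575] tilt [-2.e-04  1.e-04 -1.e+00] F [-1.1  0.8 -2.1] T [0.07 0.09 0.08] w 0.0101 gf 97.9 t 11.1333 q [ 1.3 30.9 71.5  0.  77.6 41.4]
```

>>> {"api": "jog_arm", "payload": {"plan": "0 0 4 0 -0.02 0 255;0 0 4 0 -0.02 0 255;0 0 4 0 -0.02 0 255;0 0 4 0 -0.02 0 255;0 0 4 0 -0.02 0 255;0 0 4 0 -0.02 0 255;0 0 0 0 0 0 255"}}

```text
time_s: 11.72
position: [0.5926, 0.1316, 0.1575]
tool_rot: [[0.899, 0.438, -0.0], [0.438, -0.899, 0.0], [-0.0, -0.0, -1.0]]
ft_force: [0.0, 0.8, -1.4]
grip_width: 0.0101
gripper_force: 98.0
```

```bash
python3 -c "
from h import *
go([.5957,.1281,.1555],19,1)"
```

```text
phi 25.97 turn rz 6.97 shift/row cm [0.179 0.43  0.2  ] pos [0.5926 0.1316 0.1575] tilt [-3.e-04  2.e-04 -1.e+00] F [ 0.   0.8 -1.4] T [0.17 0.13 0.05] w 0.0101 gf 98.0 t 11.7167 q [ 1.4 30.8 71.6  0.  77.6 65.4]
```

>>> {"api": "jog_arm", "payload": {"plan": "0 0 2 0 -0.01 0 255;0 0 2 0 -0.01 0 255;0 0 2 0 -0.01 0 255;0 0 2 0 -0.01 0 255;0 0 0 0 0 0 255"}}

```text
time_s: 12.13
position: [0.5925, 0.1319, 0.1575]
tool_rot: [[0.95, 0.311, -0.0], [0.311, -0.95, 0.0], [-0.0, -0.0, -1.0]]
ft_force: [-1.2, 0.7, -1.3]
grip_width: 0.0101
gripper_force: 98.0
```

```bash
cat > ringang.py <<'E'
from h import *
go([.5957,.1281,.1555],13,1)
im=imaging.get_image("top"); c0=np.array([.597,.1315])
a=np.arange(-100,0,1.); 
def ring(rad,z):
    return project(im,np.c_[c0[0]+rad*np.cos(np.radians(a)),c0[1]+rad*np.sin(np.radians(a)),np.full(len(a),z)]).astype(np.float32)
def s(rad,z):
    uv=ring(rad,z); return cv2.remap(im["pixels"],uv[None,:,0],uv[None,:,1],cv2.INTER_CUBIC)[0].astype(float)
r=sum(np.clip(p[:,0]-p[:,1],0,None) for p in (s(x,.042) for x in(.029,.031,.033,.035)))
w=sum(s(x,.048).mean(1) for x in(.041,.043,.045))
for n,v in(("red",r),("white",w)):
    v=v-np.median(v); k=v.argmax(); m=(abs(a-a[k])<8)&(v>v[k]*.3); print(n,v[k].round(),(a[m]*v[m]).sum()/v[m].sum())
E
python3 ringang.py
```

```text
phi 18.12 turn rz 5.12 shift/row cm [0.225 0.446 0.203] pos [0.5925 0.1319 0.1575] tilt [-2.e-04  3.e-04 -1.e+00] F [-1.2  0.7 -1.3] T [0.22 0.19 0.09] w 0.0101 gf 98.0 t 12.1333 q [ 1.4 30.8 71.6  0.  77.6 73.3]
red 260.0 -66.4514687100894
white 531.0 -70.30358271865123
```

>>> {"api": "jog_arm", "payload": {"plan": "0 0 2 0 -0.01 0 255;0 0 1.5 0 -0.01 0 255;0 0 1.5 0 -0.01 0 255;0 0 0 0 0 0 255"}}

```text
time_s: 12.52
position: [0.5924, 0.1322, 0.1575]
tool_rot: [[0.974, 0.227, -0.0], [0.227, -0.974, 0.0], [-0.0, -0.0, -1.0]]
ft_force: [-0.1, 0.2, -1.1]
grip_width: 0.0102
gripper_force: 98.0
```

```bash
python3 ringang.py
```

```text
phi 13.13 turn rz 0.13 shift/row cm [0.228 0.475 0.203] pos [0.5924 0.1322 0.1575] tilt [-2.e-04  0.e+00 -1.e+00] F [-0.1  0.2 -1.1] T [0.27 0.21 0.38] w 0.0102 gf 98.0 t 12.5167 q [ 1.4 30.8 71.6  0.  77.5 78.3]
red 215.0 -70.10958904109589
white 528.0 -70.30044604927781
```

>>> {"api": "jog_arm", "payload": {"plan": "0 0 1 0 0 0 255;0 0 1 0 0 0 255;0 0 0 0 0 0 255"}}

```text
time_s: 12.82
position: [0.5924, 0.1322, 0.1575]
tool_rot: [[0.982, 0.191, -0.0], [0.191, -0.982, -0.0], [-0.0, -0.0, -1.0]]
ft_force: [-1.3, 0.7, -1.3]
grip_width: 0.0099
gripper_force: 98.7
```

```bash
python3 ringang.py
```

```text
phi 11.01 turn rz -1.99 shift/row cm [0.225 0.474 0.204] pos [0.5924 0.1322 0.1575] tilt [-1.e-04 -0.e+00 -1.e+00] F [-1.3  0.7 -1.3] T [0.34 0.2  0.92] w 0.0099 gf 98.7 t 12.8167 q [ 1.4 30.8 71.6  0.  77.5 80.4]
red 240.0 -70.39663988312637
white 530.0 -70.29935497515068
```

>>> {"api": "jog_arm", "payload": {"plan": "0 0 -2 0 0.01 0 255;0 0 -2 0 0.01 0 255;0 0 -2 0 0.01 0 255;0 0 0 0 0 0 255;0 0 0 0 0 0 255"}}

```text
time_s: 13.28
position: [0.5927, 0.1316, 0.1575]
tool_rot: [[0.957, 0.291, 0.0], [0.291, -0.957, -0.0], [0.0, 0.0, -1.0]]
ft_force: [0.1, 0.8, -0.9]
grip_width: 0.0097
gripper_force: 98.0
```

```bash
python3 ringang.py
```

```text
phi 16.89 turn rz 3.89 shift/row cm [0.211 0.409 0.204] pos [0.5927 0.1316 0.1575] tilt [ 3.e-04 -1.e-04 -1.e+00] F [ 0.1  0.8 -0.9] T [-0.01  0.03 -0.01] w 0.0097 gf 98.0 t 13.2833 q [ 1.4 30.8 71.6 -0.  77.5 74.5]
red 230.0 -70.06767515923566
white 530.0 -70.30042372881356
```

Torque is free and the ring is home. Lifting out.

>>> {"api": "jog_arm", "payload": {"plan": "0 0 0 0 0 -0.5 255;0 0 0 0 0 -0.5 255;0 0 0 0 0 -1 255;0 0 0 0 0 -2 255;0 0 0 0 0 -3 255;0 0 0 0 0 -3 255;0 0 0 0 0 -2.5 255;0 0 0 0 0 0 255;0 0 0 0 0 0 255"}}

```text
time_s: 14.08
position: [0.5928, 0.1319, 0.2844]
tool_rot: [[0.956, 0.292, 0.004], [0.292, -0.956, 0.0], [0.004, 0.001, -1.0]]
ft_force: [-0.3, -0.2, -2.2]
grip_width: 0.0101
gripper_force: 98.1
```

```bash
python3 ringang.py; python3 -c "
from h import *
go([.4575,-.1390,.2825],108.5,10)"
```

```text
phi 16.97 turn rz 3.97 shift/row cm [ 0.197  0.431 12.891] pos [0.5928 0.1319 0.2844] tilt [ 3.7e-03  1.0e-04 -1.0e+00] F [-0.3 -0.2 -2.2] T [-0.06  0.    0.  ] w 0.0101 gf 98.1 t 14.0833 q [ 1.4 26.1 58.7 -0.  95.  74.4]
red 239.0 -70.0517503805175
white 529.0 -70.2915907873594
phi 16.97 turn rz -91.53 shift/row cm [-2.140e+00 -2.138e+00  1.000e-03] pos [0.5924 0.1318 0.2826] tilt [ 2.e-04  0.e+00 -1.e+00] F [-0.7  0.4 -1.9] T [-0.02 -0.03  0.01] w 0.0102 gf 98.1 t 14.1333 q [ 1.4 26.2 58.8 -0.  95.  74.4]
```

>>> {"api": "jog_arm", "payload": {"plan": "0 0 0 -2.7 -1.5 0 255;0 0 0 -2.7 -1.5 0 255;0 0 0 -2.7 -1.5 0 255;0 0 0 -2.5 -2 0 255;0 0 0 -2.5 -2 0 255;0 0 0 -2 -2.5 0 255;0 0 0 -1.8 -2.5 0 255;0 0 0 -1.5 -2.7 0 255;0 0 0 -1.5 -2.7 0 255;0 0 0 -1.5 -2.5 0 255"}}

```text
time_s: 14.97
position: [0.3236, 0.2745, 0.2815]
tool_rot: [[0.957, 0.292, -0.002], [0.292, -0.957, -0.001], [-0.002, 0.0, -1.0]]
ft_force: [0.5, -0.0, -0.3]
grip_width: 0.0102
gripper_force: 97.9
```

>>> {"api": "jog_arm", "payload": {"plan": "0 0 -7 0 0 0 255;0 0 -7 0 0 0 255;0 0 -7 0 0 0 255;0 0 -7 0 0 0 255;0 0 -7 0 0 0 255;0 0 -7 0 0 0 255;0 0 -7 0 0 0 255;0 0 -7 0 0 0 255;0 0 -7 0 0 0 255;0 0 -7 0 0 0 255"}}

```text
time_s: 15.8
position: [0.3248, 0.2737, 0.2813]
tool_rot: [[0.047, 0.999, -0.003], [0.999, -0.047, -0.001], [-0.001, -0.002, -1.0]]
ft_force: [0.0, 0.6, -1.4]
grip_width: 0.0101
gripper_force: 98.1
```

>>> {"api": "jog_arm", "payload": {"plan": "0 0 -7 0 0 0 255;0 0 -7 0 0 0 255;0 0 -7 0 0 0 255;0 0 -0.5 0 0 0 255;0 0 0 0 0 0 255"}}

```text
time_s: 16.22
position: [0.325, 0.2738, 0.2817]
tool_rot: [[-0.314, 0.949, -0.002], [0.949, 0.314, -0.001], [-0.0, -0.002, -1.0]]
ft_force: [-0.4, -0.4, -0.5]
grip_width: 0.0105
gripper_force: 98.1
```

```bash
python3 -c "
from h import *
go([.4400,-.3020,.2825],108.5,5)"
```

```text
phi 108.3 turn rz -0.2 shift/row cm [-11.65   -1.474  -0.016] pos [0.325  0.2738 0.2817] tilt [-1.8e-03 -8.0e-04 -1.0e+00] F [-0.4 -0.4 -0.5] T [ 0.    0.03 -0.04] w 0.0105 gf 98.1 t 16.2167 q [24.1  7.  86.5 -0.  86.6  5.8]
```

The previous shift went the wrong way because the figures were for the frame after the turn. Everything is clear, so I'm going back directly.

>>> {"api": "jog_arm", "payload": {"plan": "0 0 -0.2 -3.8 -0.49 0 255;0 0 0 -3.8 -0.49 0 255;0 0 0 -3.8 -0.49 0 255;0 0 0 -3.8 -0.49 0 255;0 0 0 -3.8 -0.49 0 255;0 0 0 -3.8 -0.49 0 255;0 0 0 -3.8 -0.49 0 255;0 0 0 -3.8 -0.49 0 255;0 0 0 -3.8 -0.49 0 255;0 0 0 -3.8 -0.49 0 255"}}

```text
time_s: 17.05
position: [0.4002, -0.1037, 0.2822]
tool_rot: [[-0.316, 0.949, -0.0], [0.949, 0.316, 0.0], [0.0, -0.0, -1.0]]
ft_force: [1.1, 1.6, -0.9]
grip_width: 0.0101
gripper_force: 98.1
```

```bash
python3 -c "
from h import *
go([.4400,-.3020,.2825],108.5,6)"
```

```text
phi 108.42 turn rz -0.08 shift/row cm [-3.345 -0.42  -0.005] pos [ 0.4002 -0.1037  0.2822] tilt [-4.e-04  4.e-04 -1.e+00] F [ 1.1  1.6 -0.9] T [-0.03  0.02 -0.  ] w 0.0101 gf 98.1 t 17.05 q [-31.    5.7  88.    0.   86.4 -49.5]
```

>>> {"api": "jog_arm", "payload": {"plan": "0 0 -0.1 -3.34 -0.42 0 255;0 0 0 -3.34 -0.42 0 255;0 0 0 -3.34 -0.42 0 255;0 0 0 -3.34 -0.42 0 255;0 0 0 -3.34 -0.42 0 255;0 0 0 -3.34 -0.42 0 255;0 0 0 0 0 0 255;0 0 0 0 0 3 255;0 0 0 0 0 3 255;0 0 0 0 0 2.5 255"}}

```text
time_s: 17.88
position: [0.4406, -0.2991, 0.1953]
tool_rot: [[-0.318, 0.948, -0.001], [0.948, 0.318, 0.001], [0.002, -0.001, -1.0]]
ft_force: [-0.1, 0.2, -1.1]
grip_width: 0.0104
gripper_force: 98.3
```

>>> {"api": "jog_arm", "payload": {"plan": "0 0 0 0 0 0 255;0 0 0 0 0 0 255"}}

```text
time_s: 18.05
position: [0.4409, -0.2992, 0.1971]
tool_rot: [[-0.32, 0.947, -0.002], [0.947, 0.32, 0.002], [0.002, -0.001, -1.0]]
ft_force: [0.2, 0.5, -0.9]
grip_width: 0.0104
gripper_force: 97.9
```

```bash
python3 -c "
from h import *
go([.5384,-.2692,.1936],108.5,8)
im=imaging.get_image('side'); a=cv2.resize(im['pixels'][150:300,230:380,::-1],None,fx=4,fy=4,interpolation=cv2.INTER_CUBIC)
cv2.imwrite('pics/s5.png',a)"
```

```text
phi 108.66 turn rz 0.16 shift/row cm [-0.031  1.275  0.044] pos [ 0.4409 -0.2992  0.1971] tilt [-0.0017  0.0019 -1.    ] F [ 0.2  0.5 -0.9] T [-0.09 -0.01 -0.05] w 0.0104 gf 97.9 t 18.05 q [-46.9  21.8  80.4   0.   78.  -65.6]
```

View pics/s5.png

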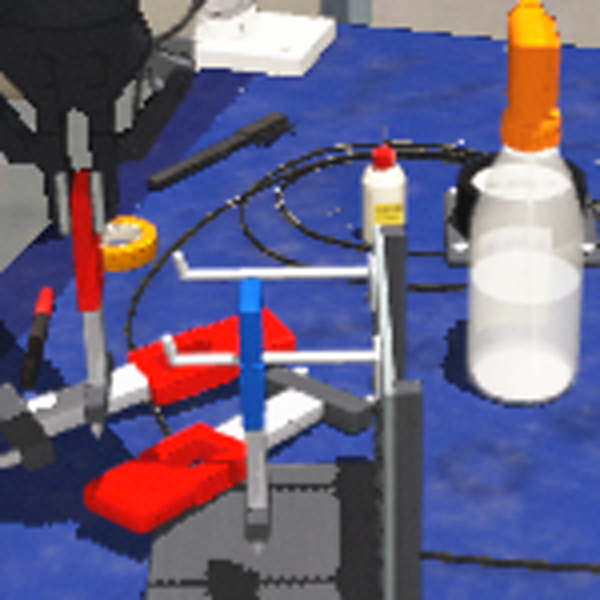

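The spanner hangs upright in the grip at (85,290), clear of the empty peg's tip at (180,262). I'll slide it on.

>>> {"api": "jog_arm", "payload": {"plan": "0 0 0.1 -0.03 0 0.38 255;0 0 0 0 0 0 255;0 0 0 0 1.4 0 255;0 0 0 0 1.4 0 255;0 0 0 0 1.4 0 255;0 0 0 0 1.4 0 255;0 0 0 0 1.4 0 255;0 0 0 0 1.4 0 255;0 0 0 0 1 0 255;0 0 0 0 0 0 255"}}

```text
time_s: 18.93
position: [0.5324, -0.2686, 0.1937]
tool_rot: [[-0.322, 0.947, 0.001], [0.947, 0.322, -0.0], [-0.0, 0.001, -1.0]]
ft_force: [-0.2, 0.6, -1.9]
grip_width: 0.0099
gripper_force: 98.1
```

```bash
python3 -c "
from h import *
go([.5384,-.2692,.1775],108.5,1)"
```

```text
phi 108.8 turn rz 0.3 shift/row cm [-0.243  0.552  1.619] pos [ 0.5324 -0.2686  0.1937] tilt [ 1.e-03 -1.e-04 -1.e+00] F [-0.2  0.6 -1.9] T [0.01 0.01 0.01] w 0.0099 gf 98.1 t 18.9333 q [-38.2  28.   70.4   0.   81.6 -57. ]
```

Passed the tip without contact. Next: correct laterally, then lower.

>>> {"api": "jog_arm", "payload": {"plan": "0 0 0.3 -0.24 0.5 0 255;0 0 0 0 0 0 255;0 0 0 0 0 0.5 255;0 0 0 0 0 0.5 255;0 0 0 0 0 0.3 255;0 0 0 0 0 0.2 255;0 0 0 0 0 0.1 255;0 0 0 0 0 0 255;0 0 0 0 0 0 255"}}

```text
time_s: 19.68
position: [0.5358, -0.2705, 0.1778]
tool_rot: [[-0.315, 0.949, 0.0], [0.949, 0.315, -0.0], [-0.0, 0.0, -1.0]]
ft_force: [-0.6, 0.3, -0.9]
grip_width: 0.0103
gripper_force: 98.5
```

```bash
python3 -c "
from h import *
go([.5384,-.2692,.1775],108.5,1)"
```

```text
phi 108.37 turn rz -0.13 shift/row cm [0.042 0.286 0.034] pos [ 0.5358 -0.2705  0.1778] tilt [ 3.e-04 -2.e-04 -1.e+00] F [-0.6  0.3 -0.9] T [ 0.    0.06 -0.05] w 0.0103 gf 98.5 t 19.6833 q [-38.1  29.2  71.1   0.   79.7 -56.5]
```

>>> {"api": "jog_arm", "payload": {"plan": "0 0 0 0 0 0.08 255;0 0 0 0 0 0.07 255;0 0 0 0 0 0 255;0 0 0 0 0 0 255", "grip_force": 40}}

```text
time_s: 20.02
position: [0.5359, -0.2706, 0.1775]
tool_rot: [[-0.315, 0.949, 0.001], [0.949, 0.315, -0.001], [-0.002, 0.001, -1.0]]
ft_force: [-2.9, 1.6, 7.5]
grip_width: 0.0104
gripper_force: 99.6
```

It's resting on the peg (+7.5 N). Releasing slowly.

>>> {"api": "jog_arm", "payload": {"plan": "0 0 0 0 0 -0.08 255;0 0 0 0 0 0 225;0 0 0 0 0 0 215;0 0 0 0 0 0 200;0 0 0 0 0 0 180;0 0 0 0 0 0 150;0 0 0 0 0 0 110;0 0 0 0 0 0 105;0 0 0 0 0 0 105"}}

```text
time_s: 20.77
position: [0.5358, -0.2704, 0.177]
tool_rot: [[-0.315, 0.949, -0.0], [0.949, 0.315, 0.0], [0.0, -0.0, -1.0]]
ft_force: [-0.7, -0.6, 0.1]
grip_width: 0.0503
gripper_force: 0.0
```

>>> {"api": "jog_arm", "payload": {"plan": "0 0 0 0 0 -1 105;0 0 0 0 0 -1.5 105;0 0 0 0 0 -2 105;0 0 0 0 0 -3 105;0 0 0 0 0 -4 105;0 0 0 0 -4 0 105;0 0 0 0 -4 0 105;0 0 0 0 -4 0 105;0 0 0 0 -4 0 105;0 0 0 0 0 0 105"}}

```text
time_s: 21.6
position: [0.3794, -0.3224, 0.2933]
tool_rot: [[-0.311, 0.95, -0.001], [0.95, 0.311, -0.002], [-0.001, -0.001, -1.0]]
ft_force: [0.4, -0.5, -0.1]
grip_width: 0.05
gripper_force: 0.0
```

```bash
sed -n 2,14p meas.py > /dev/null; python3 meas.py 2>&1 | head -4
python3 - <<'E'
from h import *
go([.4,-.3,.3])
im=imaging.get_image("side"); t=imaging.get_image("top")
a=cv2.resize(im["pixels"][130:300,230:420,::-1],(440,394),interpolation=cv2.INTER_CUBIC)
b=cv2.resize(t["pixels"][110:250,200:340,::-1],(350,394),interpolation=cv2.INTER_CUBIC)
cv2.imwrite("pics/fin.png",np.hstack([a,b]))
for q in "spray_bottle solder_spool flux_bottle blue_spanner".split():
    for n,I in(("side",im),("top",t)):
        for o in models.outline_of(n,q)[:1]: P,_,_=cloud(I,o["region"]); print(q,n,np.median(P,0).round(3))
E
python3 ringang.py | tail -2
```

```text
hung 66 [ 0.5362 -0.2686  0.2044] [ 0.526 -0.283  0.177] [ 0.544 -0.252  0.209]
hungtop 65 [ 0.5362 -0.2685  0.2044] [ 0.526 -0.283  0.201] [ 0.544 -0.252  0.209]
yaw of y -161.04333461047045 mid [ 0.5351919  -0.26767005  0.20502475]
la1 7 [ 0.4909 -0.1166  0.0354] [ 0.491 -0.122  0.035] [ 0.494 -0.111  0.037]
phi 108.14 turn rz 0 shift/row cm [ 1.507  2.418 -0.663] pos [ 0.3817 -0.3218  0.2934] tilt [ 7.0e-04 -1.4e-03 -1.0e+00] F [ 0.7 -0.3  0.1] T [ 0.02 -0.03 -0.04] w 0.0503 gf 0.0 t 21.65 q [-53.7  14.3  75.1  -0.   90.5 -71.9]
spray_bottle side [ 0.646 -0.099  0.117]
spray_bottle top [ 0.627 -0.073  0.163]
solder_spool top [0.704 0.145 0.048]
flux_bottle side [0.501 0.087 0.045]
flux_bottle top [0.494 0.092 0.056]
blue_spanner side [ 0.561 -0.369  0.15 ]
blue_spanner top [ 0.552 -0.348  0.169]
red 253.0 -70.25439783491204
white 522.0 -70.27899104607992
```

View pics/fin.png

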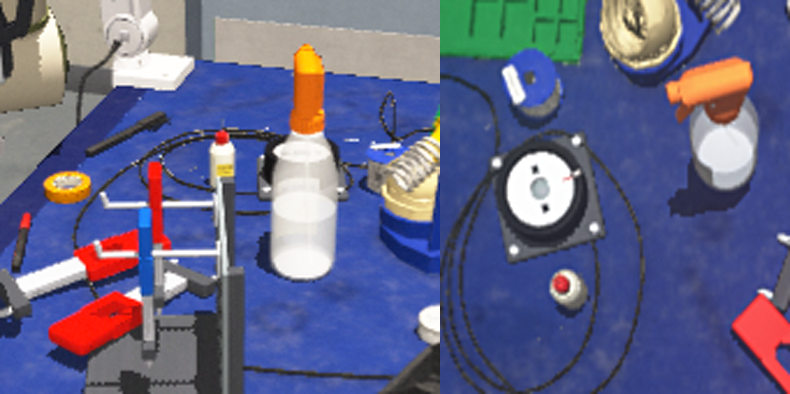

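The red spanner is back on its own peg at (155,200), the red and white marks meet at (575,175), and the bystanders haven't moved. Handing in.

```bash
python3 -c "
from h import *
print(job.close_job())"
```

```text
the job is handed in; nothing more can be done
None
```

The lock ring is home against its stop with the red and white marks in line, the red spanner is back on its own peg, nothing else was disturbed, and the job was handed in at about 22 s.

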